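Put the two stacking towers back together

TASK

Put the two wooden stacking towers back together where their bases stand: thread the three rings on the post of the round base and the two square slabs on the post of the square base, each tower with its largest piece at the bottom and its smallest on top, every piece lying flat on the one below. Line the square slabs up with the edges of their base, and leave the tractor, the cup and the crimson cylinder where they stand.

Things in the scene. Friction and masses are not known exactly. Their poses are not given: they have to be found in the camera images.
- round_base: Base of the ring tower, plain beech: a round disc 84 mm across and 14 mm thick, with a fixed upright post in its centre, 12 mm thick, tapering over its last 8 mm to a 6 mm tip; the top of the post is 70 mm above the bench. Loose, about 220 g. Origin: centre of the disc's underside; z up along the post.
- square_base: Base of the square tower, plain beech: a square board 84 x 84 mm, 14 mm thick, with a fixed upright post in its centre, 12 mm thick, tapering over its last 8 mm to a 6 mm tip; the top of the post is 56 mm above the bench. Loose, about 220 g. Origin: centre of the board's underside; x and y parallel to its edges, z up along the post.
- large_ring: Large flat ring of plain beech, 68 mm outside diameter, 16 mm thick, 24 mm hole, 35 to 55 g. Starts lying flat on the bench top. Origin: centre of its underside, z up the hole's axis.
- middle_ring: Middle flat ring of plain beech, 55 mm outside diameter, 16 mm thick, 24 mm hole, 23 to 37 g. Starts lying flat on the bench top. Origin: centre of its underside, z up the hole's axis.
- small_ring: Small flat ring of plain beech, 42 mm outside diameter, 16 mm thick, 24 mm hole, 16 to 26 g. Starts lying flat on the bench top. Origin: centre of its underside, z up the hole's axis.
- large_square: Large square slab of plain beech, 64 x 64 mm, 16 mm thick, with a 24 mm round hole through its centre, 37 to 59 g. Starts lying flat on the bench top. Origin: centre of its underside, z up the hole's axis; x and y parallel to its edges.
- small_square: Small square slab of plain beech, 48 x 48 mm, 16 mm thick, with a 24 mm round hole through its centre, 19 to 31 g. Starts lying flat on the bench top. Origin: centre of its underside, z up the hole's axis; x and y parallel to its edges.
- toy_tractor: Blue toy tractor, loose, about 100 mm long (bonnet towards its -x), 64 mm wide, 68 mm high. Origin: on the bench under its middle. Leave it where it stands.
- crimson_cylinder: Crimson solid wooden cylinder block standing on end, loose, 38 mm across, 58 mm high. Origin: centre of its underside. Leave it where it stands.
- orange_cup: Translucent orange plastic cup standing upright, loose and light, 68 mm across the rim, 68 mm high. Origin: centre of its underside. Leave it where it stands.

How it is judged:
By the outcome, as a careful person would: the job done as asked, in the order asked, and still so for the second after the job is handed in, with the robot touching nothing.
It also fails if it takes over 128 s, if anything falls off the work surface, if the arm or the gripper's body presses on something with over 40 N, if the wrist force passes 120 N, or if a joint passes its speed limit or range.

ROBOT

A 6-joint arm with a two-finger parallel gripper is mounted at the origin on the work surface. World frame = base frame: x ahead of the robot, y to its left, z up, the work surface at z = 0. Lengths are in m, angles in rad, forces in N, time in s.
With the tool pointing down it reaches from about 0.425 to 0.95 m from the base axis. Payload 3.5 kg.
Tool frame: the origin (TCP) lies between the finger pads; the fingertips stand 22 mm ahead of it and the grasp point (between the pads) lies 3 mm ahead of it (ctrl.nose_length is the z of the fingertips in the tool frame, in m); z points along the fingers, y is the line along which they close (so a half turn about z gives the same grasp; the last joint's range is limited). The gripper opens to 85 mm and grips with 20 to 120 N. Pads are 22 mm wide; open, the fingers measure 114 mm over their backs; the gripper's body (76 mm by 85 mm) begins 54 mm behind the grasp point. The pads swing forward as they close: fully open they stand 13 mm farther back than shut.
Start: joints at [-1.304, 0.286, 1.577, -0, 1.279, -0.15], TCP at [0.273, -0.617, 0.253] pointing down, gripper open.
Joint ranges: [-2.77, 2.77], [-0.9, 2.22], [0.21, 2.48], [-1.53, 4.67], [0.24, 2.81], [-2.84, 2.84]. Speed limits (rad/s): [2.79, 2.79, 3.14, 3.14, 3.14, 3.14].

INTERFACE

Orientations are given as a unit quaternion [x, y, z, w].
In Python, from plant import ctrl gives the robot as it stands. The module is installed in compiled form; this text tells all that it offers.
- The arm moves only by the tool send_rows, never from a script. Its argument "rows" is text: rows parted by semicolons, each of 7 numbers parted by spaces: the turn, a rotation vector about the tool's x, y, z in a scale on which 1.0 is 120 degrees, then the shift along the tool's x, y, z in fractions of the full range, 1 being 500 mm, then the opening, from -1 (shut) to 1 (fully open). A call has 1 to 8 rows; each row is the pose to reach, as a shift and turn from the pose commanded when the call began, along the tool's axes at that moment; what a row does not reach only later rows make up. A row lasts 1/8 s, in which the tool goes at most 62.5 mm and 10.7 degrees, less where a joint would pass 70% of its speed; a pose out of reach is approached as far as the arm can. A call with a gripper value outside its range is refused whole. The fingers move at their own pace and stop on an object; "grip_force" is the grip in N (left out, the last holds). Time passes only in rows, so rows that repeat a pose let the fingers close. It gives the time, the measured TCP pose, the force, the opening and the grip force at its end, in the units of the state.
- ctrl.get_state(): the state, without advancing time (a new reading comes with each control period).
- ctrl.read_camera(name): name is "side" or "top" or "wrist"; returns a dict with "color" (420x560x3 uint8, red, green, blue), "fx", "fy", "cx", "cy" (pixels), "extrinsics" (4x4, takes a point from world to camera coordinates). Camera axes: x right, y down, z forward; pixel columns grow to the right and rows downward; lengths in m; the calibration is good to about 2 mm. A picture is of the moment at which its call begins. There is no depth.
- ctrl.sign_off(): hands the job in; it is judged then, once.
Trained networks look in a picture, given as the dict that the camera call returned (one of the last four; its "shot" number tells which), for a name from the list of things; names that differ only in an ending like _2 or _b are one class to them, and where a whole thing is asked for, a point or a joint stands for the part that bears it (a point fixed in the world has none). Each returns a list of dicts, best first, with "p" (0 to 1); they miss things now and then, are a little off and sometimes report something else, mostly with a low value. They report only what shows in the picture. A call takes as long as a camera call.
- ctrl.look_for(picture, target): "position" ([x, y, z] in m, in the coordinates of the camera as it stood for that picture, good to about 4 mm: the middle of the surface that is visible of it).
The state is a dict: "time": time; "qpos": joint angles; "dq": joint speeds; "joint_efforts": joint torques, N m; "eef_pos": TCP position; "tcp_rot": TCP orientation; "contact_force": force on the tool from outside, world axes, zero at the start; "wrist_torque": the same for the moment, N m; "opening": opening from 0.0 (shut) to 1.0 (fully open); "finger_force": force on a finger pad.
Only numpy, scipy, OpenCV 4.12 (cv2) and the standard library are available. Lean on these libraries where they do the work, as an engineer would, in place of code of your own. Each camera call takes 0.05 s, during which the arm holds its last target. There are 200 camera calls.

## Working session

There is one attempt and no reset: what is moved stays moved. The work goes in short steps, Python scripts to look and compute and a tool call to move; the robot and the scene stay as the last step left them, time stands still between calls to the robot, and variables do not carry over. Pictures are saved under pics/ and viewed, at most 14 in all, crops included, and the job is handed in when it is done.

Besides the shell and the picture viewer there is one more tool, called after "Request:" as name(argument=value, ...) on one line, values as JSON. send_rows: Moves the arm, as the interface text tells. Its arguments: {"type":"object","properties":{"rows":{"type":"string"},"grip_force":{"type":"number"}},"required":["rows"]}

```bash
mkdir -p pics; cat > h.py <<'E'
from plant import ctrl
import numpy as np, cv2
from scipy.spatial.transform import Rotation as R
def shot(cam,fn=None):
    p=ctrl.read_camera(cam)
    if fn: cv2.imwrite('pics/'+fn,p['color'][:,:,::-1])
    return p
def world(p,c):
    E=np.array(p['extrinsics']); return E[:3,:3].T@(np.array(c)-E[:3,3])
def proj(p,w):
    E=np.array(p['extrinsics']); c=E[:3,:3]@np.array(w)+E[:3,3]
    return np.array([p['fx']*c[0]/c[2]+p['cx'],p['fy']*c[1]/c[2]+p['cy']])
def ray(p,uv,z):
    E=np.array(p['extrinsics']); d=E[:3,:3].T@np.array([(uv[0]-p['cx'])/p['fx'],(uv[1]-p['cy'])/p['fy'],1]); o=-E[:3,:3].T@E[:3,3]
    return o+d*(z-o[2])/d[2]
NAMES="round_base square_base large_ring middle_ring small_ring large_square small_square toy_tractor crimson_cylinder orange_cup".split()
E
python3 - <<'E'
from h import *
s=ctrl.get_state(); print(s['eef_pos'],s['tcp_rot'],s['time'],ctrl.nose_length)
for cam in ['top','side']:
    p=shot(cam,cam+'0.png')
    print(cam, np.round(-np.array(p['extrinsics'])[:3,:3].T@np.array(p['extrinsics'])[:3,3],3))
    for n in NAMES:
        for d in ctrl.look_for(p,n)[:2]:
            w=world(p,d['position']); print(n,round(d['p'],2),np.round(w,3),np.round(proj(p,w)))
print(ctrl.get_state()['time'])
E
```

```text
[ 0.27312722 -0.61662163  0.25195078] [ 9.78362220e-01  2.06896139e-01 -7.77778974e-05 -1.16118447e-03] 0.0 0.022
top [ 3.95e-01 -1.00e-03  1.30e+00]
round_base 0.63 [0.401 0.242 0.013] [177. 254.]
round_base 0.57 [ 0.394 -0.228  0.012] [364. 257.]
square_base 0.76 [0.398 0.238 0.017] [178. 255.]
large_ring 0.93 [ 0.481 -0.007  0.018] [276. 222.]
large_ring 0.59 [0.645 0.164 0.017] [210. 158.]
middle_ring 0.63 [ 0.531 -0.384  0.015] [424. 203.]
small_ring 0.57 [0.517 0.404 0.017] [113. 207.]
large_square 0.89 [0.646 0.162 0.016] [210. 158.]
small_square 0.55 [ 0.608 -0.127  0.014] [323. 173.]
toy_tractor 0.86 [ 0.681 -0.001  0.044] [274. 142.]
crimson_cylinder 0.51 [0.441 0.115 0.057] [226. 237.]
orange_cup 0.56 [0.606 0.292 0.025] [158. 172.]
side [0.406 1.078 0.691]
round_base 0.73 [ 0.4   -0.219  0.012] [337. 186.]
square_base 0.55 [0.395 0.252 0.009] [336. 290.]
large_ring 0.87 [0.479 0.005 0.013] [305. 225.]
middle_ring 0.63 [ 0.538 -0.372  0.012] [295. 162.]
small_ring 0.87 [0.52  0.412 0.014] [267. 339.]
large_square 0.92 [0.652 0.167 0.016] [225. 258.]
large_square 0.54 [0.394 0.254 0.008] [336. 291.]
small_square 0.65 [ 0.612 -0.111  0.011] [260. 202.]
toy_tractor 0.92 [0.686 0.006 0.038] [225. 214.]
crimson_cylinder 0.8 [0.442 0.131 0.039] [317. 245.]
orange_cup 0.86 [0.603 0.303 0.044] [234. 287.]
1.1
```

View pics/top0.png

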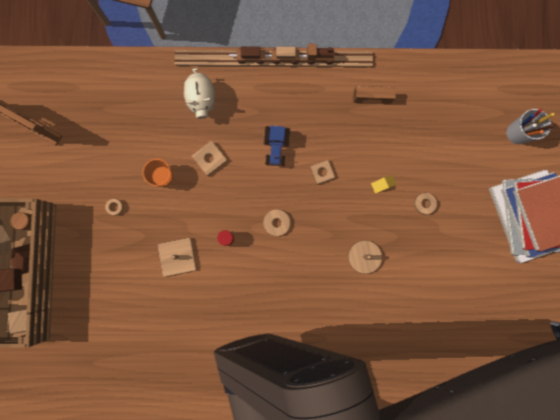

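View pics/side0.png

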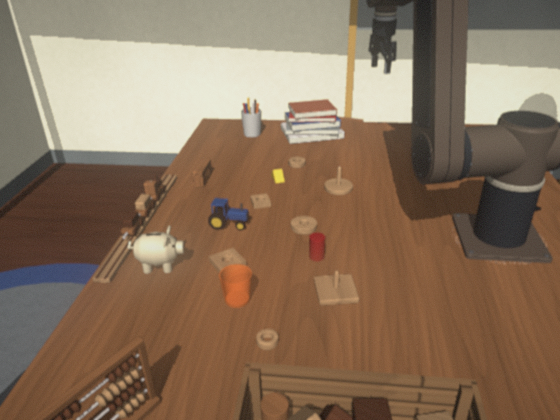

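```bash
cat >> h.py <<'E'
def seg(p,uv,z,half,name=None,k=6):
    """segment a light piece about pixel uv; returns world centre, rect angle(deg, mod 90), sizes mm"""
    u,v=np.round(uv).astype(int); c=p['color'][max(v-half,0):v+half+1,max(u-half,0):u+half+1]
    b=cv2.resize(c,None,fx=k,fy=k,interpolation=cv2.INTER_CUBIC)
    g=cv2.GaussianBlur(b[:,:,1],(0,0),k*.3)
    t,m=cv2.threshold(g,0,255,cv2.THRESH_OTSU)
    cs,_=cv2.findContours(m,cv2.RETR_EXTERNAL,cv2.CHAIN_APPROX_NONE)
    cc=((np.array(c.shape[1::-1])*k)/2).astype(float)
    q=max(cs,key=cv2.contourArea)
    if name: cv2.imwrite('pics/'+name,cv2.drawContours(b[:,:,::-1].copy(),[q],-1,(0,255,0),1))
    o=np.array([max(u-half,0),max(v-half,0)])
    W=np.array([ray(p,(x+.5)/k-.5+o,z)[:2] for x in q[:,0]])*1000
    r=cv2.minAreaRect(W.astype(np.float32)); e=cv2.fitEllipse(W.astype(np.float32))
    return np.round(r[0],1),np.round(r[1],1),round(r[2]%90,1),np.round(e[0],1),np.round(e[1],1),b
E
python3 - <<'E'
from h import *
p=shot('top'); T=[]
for n,uv,z,h in [('rb',(366,257),.014,24),('sb',(177,257),.014,25),('lr',(277,222),.016,19),('mr',(426,204),.016,17),('sr',(114,207),.016,14),('ls',(210,158),.016,21),('ss',(322,172),.016,18)]:
    r=seg(p,uv,z,h,n+'.png'); print(n,*r[:5]); T.append(cv2.resize(cv2.imread('pics/%s.png'%n),(195,195)))
T.append(T[0]*0); cv2.imwrite('pics/m.png',np.vstack([np.hstack(T[:4]),np.hstack(T[4:])]))
E
```

```text
rb [ 395.9 -228.6] [81.5 80.6] 89.0 [ 396. -227.] [77.7 81.6]
sb [394.2 244.9] [83.1 83.4] 11.6 [394.2 245.9] [90.4 98.2]
lr [481.8  -6.1] [65.7 66.3] 73.1 [481.6  -5.9] [65.5 66.6]
mr [ 532.6 -385.9] [53.1 52.3] 44.3 [ 532.2 -385.9] [53.1 53.5]
sr [520.5 406.4] [41.5 41.6] 27.4 [520.4 406.4] [41.4 42. ]
ls [647.2 167.9] [65.2 66.4] 37.9 [647.5 167.8] [75.3 75.9]
ss [ 612.4 -122.7] [48.1 48.6] 20.4 [ 612.4 -122.9] [55.  55.5]
```

View pics/m.png

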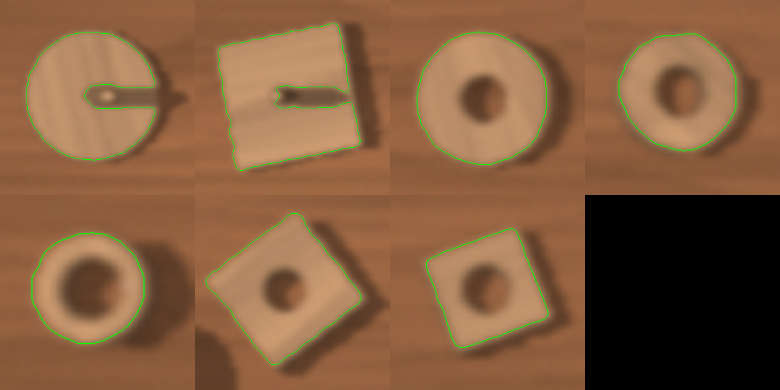

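```bash
cat >> h.py <<'E'
def go(x,y,z,ya,s=None):
    "print turn(deg) and shift(mm) in tool axes to TCP x,y,z (mm), tool y at ya deg in world"
    s=s or ctrl.get_state(); Q=R.from_quat(s['tcp_rot']); P=np.array(s['eef_pos'])*1000
    a=np.radians(ya); Y=np.array([np.cos(a),np.sin(a),0]); Z=np.array([0,0,-1.]); G=R.from_matrix(np.column_stack([np.cross(Y,Z),Y,Z]))
    print('turn',np.round((Q.inv()*G).as_rotvec(degrees=True),1),'shift',np.round(Q.inv().apply(np.array([x,y,z])-P),1),'q6',round(s['qpos'][5],2),'t',round(s['time'],2))
E
python3 -c "
from h import *
go(481.7,-6,150,0)"
```

```text
turn [ -0.   -0.  -66.1] shift [ 438.  -474.5  103.3] q6 -0.15 t 1.15
```

Units first: shifts go in shares of 500 mm and turns go in shares of 120 degrees. So -474.5 mm is -0.949, 438 mm is 0.876, -66 degrees is -0.55.

Request:
send_rows(rows="0 0 -0.55 0.876 -0.949 0.12 1;0 0 -0.55 0.876 -0.949 0.12 1;0 0 -0.55 0.876 -0.949 0.12 1;0 0 -0.55 0.876 -0.949 0.12 1;0 0 -0.55 0.876 -0.949 0.12 1;0 0 -0.55 0.876 -0.949 0.12 1;0 0 -0.55 0.876 -0.949 0.12 1;0 0 -0.55 0.876 -0.949 0.12 1", grip_force=30)

```text
time: 2.15
eef_pos: [0.4344, -0.1441, 0.2074]
tcp_rot: [0.708, 0.706, 0.0, 0.001]
contact_force: [0.4, -1.3, 0.7]
opening: 0.997
finger_force: 0.0
```

```bash
python3 -c "
from h import *
go(481.7,-6,120,0)"
```

```text
turn [ 0.1  0.  -0.1] shift [138.3  46.9  87.4] q6 -0.54 t 2.15
```

In the tool's units: 134 mm is 0.268, 87 mm is 0.174.

Request:
send_rows(rows="0 0 0 0.268 0.092 0.174 1;0 0 0 0.268 0.092 0.174 1;0 0 0 0.268 0.092 0.174 1;0 0 0 0.268 0.092 0.174 1;0 0 0 0.268 0.092 0.174 1")

```text
time: 2.78
eef_pos: [0.4806, -0.0124, 0.1206]
tcp_rot: [0.708, 0.707, 0.0, 0.0]
contact_force: [-0.5, -0.1, 0.4]
opening: 1.001
finger_force: 0.0
```

```bash
python3 -c "
from h import *
go(481.7,-6,20,0)
p=shot('wrist','w1.png');print(world(p,[0,0,0]),np.array(p['extrinsics'])[2,:3])
for z in (.016,):print(proj(p,[.4817,-.006,z]))"
```

```text
turn [ 0.   0.  -0.1] shift [  6.5   1.  100.6] q6 -0.24 t 2.77
[0.48077163 0.07039561 0.24169046] [ 0.00164168 -0.32578369 -0.94544291]
[283.56328057 209.21043231]
```

View pics/w1.png

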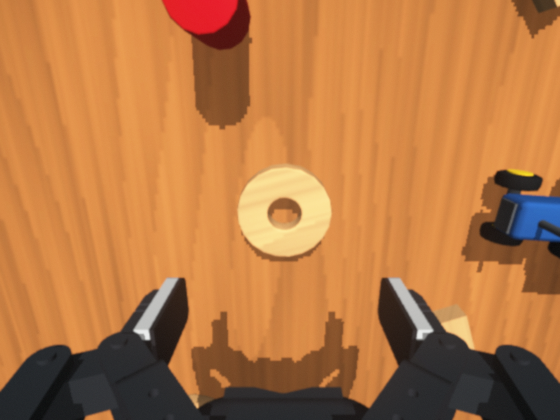

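The wrist view shows the ring centred at about (285,211), against a predicted (284,209), so the calibration agrees to about 1 mm. Next I descend in stages and watch the force.

Request:
send_rows(rows="0 0 0 0.013 0.002 0.1 1;0 0 0 0.013 0.002 0.18 1;0 0 0 0.013 0.002 0.19 1;0 0 0 0.013 0.002 0.196 1;0 0 0 0.013 0.002 0.202 1;0 0 0 0.013 0.002 0.202 1")

```text
time: 3.58
eef_pos: [0.4822, -0.0059, 0.0203]
tcp_rot: [0.708, 0.706, 0.001, 0.001]
contact_force: [0.4, 0.8, -0.0]
opening: 1.001
finger_force: 0.0
```

```bash
python3 -c "
from h import *
go(481.7,-6,18,0)
p=shot('side','s1.png')
c=p['color'][150:270,220:400];cv2.imwrite('pics/s1.png',cv2.resize(c,None,fx=4,fy=4)[:,:,::-1])
for z in (.0,.01,.02): print(z,(proj(p,[.4817,-.006,z])-[220,150])*4)"
```

```text
turn [ 0.1  0.  -0.1] shift [-0.1 -0.5  2.3] q6 -0.22 t 3.58
0.0 [335.94272275 308.52029957]
0.01 [336.03636089 295.43369067]
0.02 [336.13077112 282.23917861]
```

View pics/s1.png

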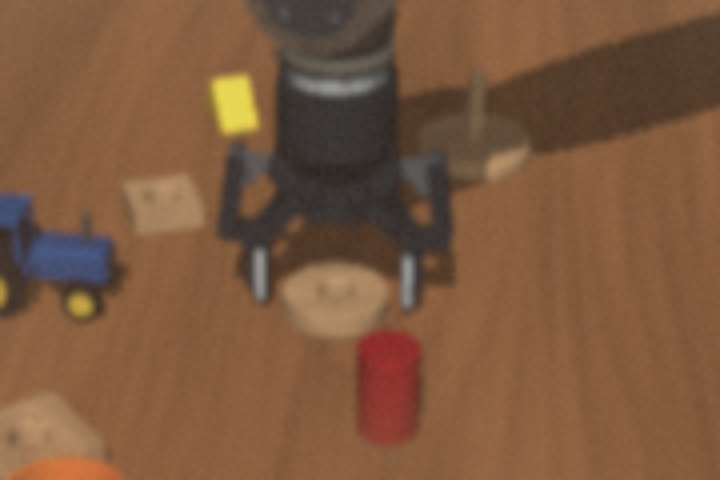

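The open tips stand clear of the bench at TCP z=20, so "22 mm ahead" is the value with the fingers shut. I'll close at z=18.

Request:
send_rows(rows="0 0 0 0 -0.001 0.004 0.5;0 0 0 0 -0.001 0.004 0.4;0 0 0 0 -0.001 0.004 0.3;0 0 0 0 -0.001 0.004 0.3;0 0 0 0 -0.001 0.004 0.3;0 0 0 0 -0.001 0.004 0.3")

```text
time: 4.38
eef_pos: [0.4813, -0.0056, 0.0178]
tcp_rot: [0.708, 0.706, 0.0, 0.0]
contact_force: [-1.1, 0.2, 4.5]
opening: 0.769
finger_force: 33.3
```

```bash
python3 -c "
from h import *
go(396,-228.6,120,0)"
```

```text
turn [ 0.   0.  -0.1] shift [-223.2  -84.7 -102.2] q6 -0.22 t 4.38
```

In the tool's units: -223 mm is -0.446, -102 mm is -0.204.

Request:
send_rows(rows="0 0 0 0 0 -0.1 0.3;0 0 0 0 0 -0.204 0.3;0 0 0 -0.11 -0.042 -0.204 0.3;0 0 0 -0.224 -0.084 -0.204 0.3;0 0 0 -0.336 -0.126 -0.204 0.3;0 0 0 -0.446 -0.169 -0.204 0.3;0 0 0 -0.446 -0.169 -0.204 0.3;0 0 0 -0.446 -0.169 -0.204 0.3")

```text
time: 5.38
eef_pos: [0.3954, -0.2281, 0.1186]
tcp_rot: [0.708, 0.706, 0.0, -0.001]
contact_force: [-0.8, 0.9, -0.4]
opening: 0.77
finger_force: 34.1
```

```bash
python3 -c "
from h import *
go(396,-228.6,33,0)
p=shot('wrist','w2.png');print(proj(p,[.396,-.2286,.07]),proj(p,[.396,-.2286,.118]))"
```

```text
turn [-0.  -0.1 -0.2] shift [-0.6  0.6 85.6] q6 -0.74 t 5.38
[283.28542372 253.31019972] [283.50010935 303.62590829]
```

View pics/w2.png

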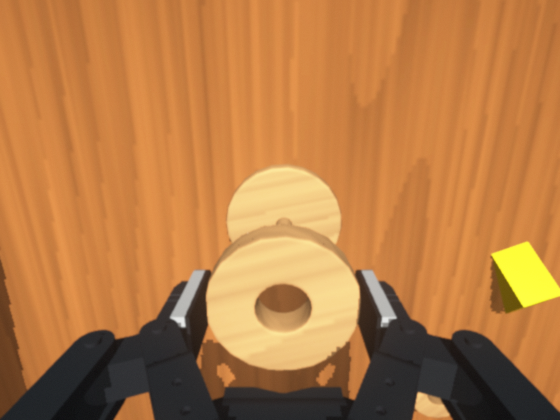

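The ring sits at (284,305), in line with the base at column 284, and the post shows behind it. Lowering.

Request:
send_rows(rows="0 0 0 0 0.001 0.06 0.3;0 0 0 0 0.001 0.1 0.3;0 0 0 0 0.001 0.14 0.3;0 0 0 0 0.001 0.16 0.3;0 0 0 0 0.001 0.17 0.3;0 0 0 0 0.001 0.17 0.3;0 0 0 0 0.001 0.172 1;0 0 0 0 0.001 0.172 1")

```text
time: 6.42
eef_pos: [0.3966, -0.2288, 0.0336]
tcp_rot: [0.708, 0.706, 0.0, 0.001]
contact_force: [-0.3, -1.4, -0.6]
opening: 1.002
finger_force: 0.0
```

```bash
python3 -c "
from h import *
go(396,-228.6,125,0); go(532.4,-385.9,125,0)"
```

```text
turn [ 0.1  0.  -0.1] shift [  0.1  -0.6 -91.4] q6 -0.74 t 6.42
turn [ 0.1  0.  -0.1] shift [-156.9  136.2  -91.1] q6 -0.74 t 6.42
```

Release looks clean. On to the middle ring.

In the tool's units: -157 mm is -0.314, 136 mm is 0.272.

Request:
send_rows(rows="0 0 0 0 0 -0.06 1;0 0 0 0 0 -0.18 1;0 0 0 -0.08 0.068 -0.18 1;0 0 0 -0.16 0.136 -0.18 1;0 0 0 -0.24 0.204 -0.18 1;0 0 0 -0.314 0.272 -0.18 1;0 0 0 -0.314 0.272 -0.1 1;0 0 0 -0.314 0.272 -0.1 1")

```text
time: 7.42
eef_pos: [0.5299, -0.384, 0.0791]
tcp_rot: [0.708, 0.706, 0.0, -0.004]
contact_force: [0.7, 0.9, -0.5]
opening: 0.999
finger_force: 0.0
```

```bash
python3 -c "
from h import *
go(532.4,-385.9,23,0)
p=shot('wrist');r=seg(p,proj(p,[.5324,-.3859,.016]),.016,70,None,2);print(r[:5])
p=shot('top');r=seg(p,(366,257),.030,24);cv2.imwrite('pics/t1.png',cv2.resize(r[5],(392,392))[:,:,::-1])"
```

```text
turn [-0.3 -0.3 -0.1] shift [-2.2  2.9 56. ] q6 -0.78 t 7.42
(array([ 532.6, -389.1]), array([53.5, 53.3]), 40.7, array([ 532.4, -388.9]), array([53.1, 53.7]))
```

View pics/t1.png

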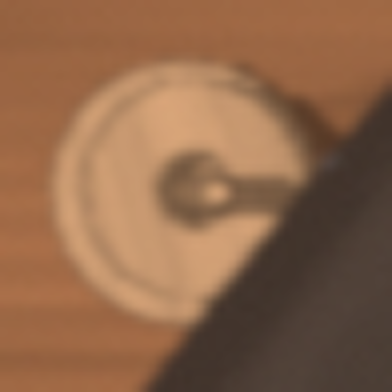

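The large ring sits flat on the round base, about centred on the post.

In the tool's units: 60 mm is 0.12, 58 mm is 0.116.

Request:
send_rows(rows="0 0 0 -0.002 0 0.06 1;0 0 0 -0.002 0 0.1 1;0 0 0 -0.002 0 0.116 1;0 0 0 -0.002 0 0.12 1;0 0 0 -0.002 0 0.12 0.3;0 0 0 -0.002 0 0.12 0.1;0 0 0 -0.002 0 0.12 0;0 0 0 -0.002 0 0.12 0")

```text
time: 8.52
eef_pos: [0.5327, -0.3874, 0.0246]
tcp_rot: [0.708, 0.706, 0.0, 0.001]
contact_force: [-0.4, 0.9, 5.9]
opening: 0.626
finger_force: 32.0
```

Request:
send_rows(rows="0 0 0 0 0 0 0;0 0 0 0 0 0 0;0 0 0 0 0 0 0")

```text
time: 8.9
eef_pos: [0.5327, -0.3874, 0.0245]
tcp_rot: [0.708, 0.706, 0.0, 0.001]
contact_force: [-1.2, 0.2, 5.7]
opening: 0.627
finger_force: 32.0
```

```bash
python3 -c "
from h import *
go(396,-228.6,130,0)"
```

```text
turn [ 0.1  0.1 -0.1] shift [ 158.4 -136.9 -106. ] q6 -0.78 t 8.9
```

In the tool's units: 158.5 mm is 0.317, -137 mm is -0.274.

Request:
send_rows(rows="0 0 0 0 0 -0.1 0;0 0 0 0 0 -0.208 0;0 0 0 0.08 -0.068 -0.208 0;0 0 0 0.16 -0.136 -0.208 0;0 0 0 0.24 -0.206 -0.208 0;0 0 0 0.317 -0.274 -0.208 0;0 0 0 0.317 -0.274 -0.208 0;0 0 0 0.317 -0.274 -0.208 0")

```text
time: 9.9
eef_pos: [0.3957, -0.2283, 0.1274]
tcp_rot: [0.708, 0.706, -0.0, 0.001]
contact_force: [0.4, 0.1, 0.9]
opening: 0.625
finger_force: 31.9
```

```bash
python3 -c "
from h import *
go(396,-228.6,55.5,0)
p=shot('wrist');z=ctrl.get_state()['eef_pos'][2]-.0245+.016;r=seg(p,proj(p,[.396,-.2286,z]),z,90,'w3.png',2);print(r[:5])"
```

```text
turn [ 0.1  0.1 -0.1] shift [-0.2  0.2 71.9] q6 -0.74 t 9.9
(array([ 396.2, -226. ]), array([79., 82.]), 89.9, array([ 396.1, -219.9]), array([76.7, 85.3]))
```

In the tool's units: 71.5 mm is 0.143, 68 mm is 0.136.

Request:
send_rows(rows="0 0 0 0 0 0.05 0;0 0 0 0 0 0.09 0;0 0 0 0 0 0.12 0;0 0 0 0 0 0.136 0;0 0 0 0 0 0.143 0;0 0 0 0 0 0.143 0;0 0 0 0 0 0.143 1;0 0 0 0 0 0.143 1")

```text
time: 10.95
eef_pos: [0.3956, -0.2282, 0.0562]
tcp_rot: [0.708, 0.706, 0.0, 0.001]
contact_force: [-0.1, 0.1, -0.7]
opening: 0.994
finger_force: 0.0
```

```bash
python3 -c "
from h import *
go(396,-228.6,130,0); go(520.4,406.4,120,0)"
```

```text
turn [ 0.1  0.1 -0.1] shift [ -0.5   0.4 -73.8] q6 -0.74 t 10.95
turn [ 0.1  0.1 -0.1] shift [634.8 123.6 -64.3] q6 -0.74 t 10.95
```

In the tool's units: 360 mm is 0.72, 120 mm is 0.24.

Request:
send_rows(rows="0 0 0 0 0 -0.08 1;0 0 0 0 0 -0.148 1;0 0 0 0.12 0.024 -0.148 1;0 0 0 0.24 0.046 -0.148 1;0 0 0 0.36 0.07 -0.148 1;0 0 0 0.48 0.094 -0.148 1;0 0 0 0.6 0.116 -0.148 1;0 0 0 0.72 0.14 -0.148 1")

```text
time: 11.95
eef_pos: [0.4664, 0.1341, 0.1303]
tcp_rot: [0.708, 0.706, 0.001, 0.001]
contact_force: [0.7, -0.8, 0.5]
opening: 1.0
finger_force: 0.0
```

In the tool's units: 275 mm is 0.55, 240 mm is 0.48.

Request:
send_rows(rows="0 0 0 0.12 0.024 0 1;0 0 0 0.24 0.046 0 1;0 0 0 0.36 0.07 0 1;0 0 0 0.48 0.094 0 1;0 0 0 0.55 0.107 0 1;0 0 0 0.55 0.107 0.08 1;0 0 0 0.55 0.107 0.08 1")

```text
time: 12.82
eef_pos: [0.5174, 0.4059, 0.0857]
tcp_rot: [0.708, 0.707, -0.004, -0.001]
contact_force: [-0.5, -0.2, -0.8]
opening: 1.002
finger_force: 0.0
```

```bash
python3 -c "
from h import *
go(520.4,406.4,28,0)
p=shot('wrist');r=seg(p,proj(p,[.5204,.4064,.016]),.016,60,None,2);print(r[:5])
p=shot('top');r=seg(p,(366,257),.030,24);cv2.imwrite('pics/t2.png',cv2.resize(r[5],(392,392))[:,:,::-1])"
```

```text
turn [-0.4  0.2 -0.1] shift [ 0.8  3.4 57.6] q6 0.51 t 12.82
(array([521. , 403.3]), array([40.9, 40.8]), 46.6, array([520.9, 403.6]), array([40.1, 41.7]))
```

View pics/t2.png

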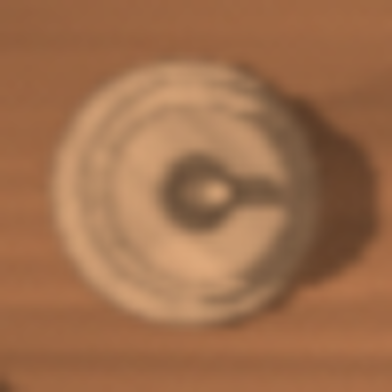

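Both rings are stacked. Now for the small ring.

In the tool's units: 61 mm is 0.122, -1.5 mm is -0.003.

Request:
send_rows(rows="0 0 0 -0.003 0.001 0.06 1;0 0 0 -0.003 0.001 0.1 1;0 0 0 -0.003 0.001 0.116 1;0 0 0 -0.003 0.001 0.122 1;0 0 0 -0.003 0.001 0.122 0;0 0 0 -0.003 0.001 0.122 -0.3;0 0 0 -0.003 0.001 0.122 -0.3;0 0 0 -0.003 0.001 0.122 -0.3")

```text
time: 13.92
eef_pos: [0.5212, 0.4058, 0.0298]
tcp_rot: [0.708, 0.706, 0.001, 0.0]
contact_force: [0.3, 0.2, 5.2]
opening: 0.472
finger_force: 30.1
```

Request:
send_rows(rows="0 0 0 0 0 0 -0.3;0 0 0 0 0 0 -0.3;0 0 0 0 0 0 -0.3")

```text
time: 14.3
eef_pos: [0.5212, 0.4058, 0.0298]
tcp_rot: [0.708, 0.706, 0.001, 0.0]
contact_force: [-1.1, -0.3, 5.1]
opening: 0.465
finger_force: 30.2
```

```bash
python3 -c "
from h import *
go(396,-228.6,140,0)"
```

```text
turn [ 0.1 -0.  -0.1] shift [-634.5 -123.8 -110.9] q6 0.51 t 14.3
```

Request:
send_rows(rows="0 0 0 0 0 -0.11 -0.3;0 0 0 0 0 -0.22 -0.3;0 0 0 -0.12 -0.024 -0.22 -0.3;0 0 0 -0.24 -0.046 -0.22 -0.3;0 0 0 -0.36 -0.07 -0.22 -0.3;0 0 0 -0.48 -0.094 -0.22 -0.3;0 0 0 -0.6 -0.116 -0.22 -0.3;0 0 0 -0.72 -0.14 -0.22 -0.3")

```text
time: 15.3
eef_pos: [0.449, 0.0438, 0.1383]
tcp_rot: [0.708, 0.707, 0.0, 0.0]
contact_force: [1.0, -0.6, 0.1]
opening: 0.466
finger_force: 30.4
```

In the tool's units: -274.5 mm is -0.549, -235 mm is -0.47.

Request:
send_rows(rows="0 0 0 -0.12 -0.024 0 -0.3;0 0 0 -0.24 -0.046 0 -0.3;0 0 0 -0.36 -0.07 0 -0.3;0 0 0 -0.47 -0.092 0 -0.3;0 0 0 -0.549 -0.108 0 -0.3;0 0 0 -0.549 -0.108 0 -0.3;0 0 0 -0.549 -0.108 0 -0.3")

```text
time: 16.18
eef_pos: [0.3949, -0.2282, 0.138]
tcp_rot: [0.708, 0.706, 0.0, -0.001]
contact_force: [1.1, 0.4, 0.0]
opening: 0.472
finger_force: 30.4
```

```bash
python3 -c "
from h import *
go(396,-228.6,76.5,0)
p=shot('wrist','w4.png');z=ctrl.get_state()['eef_pos'][2]-.0298+.016;print(proj(p,[.396,-.2286,z]))"
```

```text
turn [-0.  -0.1 -0.1] shift [-0.5  1.1 61.5] q6 -0.74 t 16.18
[284.45273092 286.68206904]
```

View pics/w4.png

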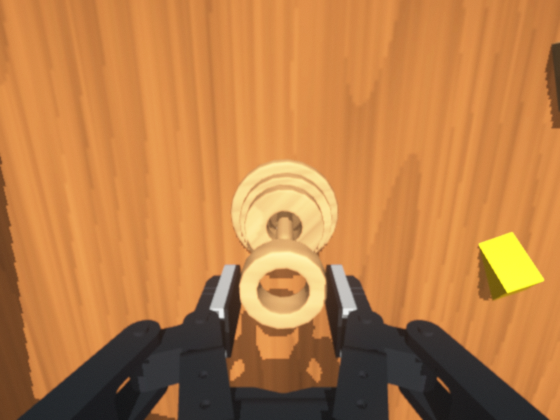

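The small ring is at (283,287), against a predicted (284,287), and the post tip is on line at column 285. Lowering.

In the tool's units: 61 mm is 0.122, 58 mm is 0.116.

Request:
send_rows(rows="0 0 0 -0.001 0.002 0.04 -0.3;0 0 0 -0.001 0.002 0.07 -0.3;0 0 0 -0.001 0.002 0.1 -0.3;0 0 0 -0.001 0.002 0.116 -0.3;0 0 0 -0.001 0.002 0.122 -0.3;0 0 0 -0.001 0.002 0.122 -0.3;0 0 0 -0.001 0.002 0.122 0.6;0 0 0 -0.001 0.002 0.122 1")

```text
time: 17.23
eef_pos: [0.3966, -0.2297, 0.0781]
tcp_rot: [0.708, 0.706, 0.0, 0.001]
contact_force: [0.2, 0.1, -0.5]
opening: 0.875
finger_force: 0.0
```

```bash
python3 -c "
from h import *
go(396,-228.6,150,0);go(647.3,167.9,100,37.9)"
```

```text
turn [ 0.   0.  -0.1] shift [  1.   -0.5 -71.9] q6 -0.74 t 17.23
turn [  0.    0.1 -38. ] shift [398.1 249.9 -22. ] q6 -0.74 t 17.23
```

In the tool's units: 312 mm is 0.624, 260 mm is 0.52, -38 degrees is -0.3167.

Request:
send_rows(rows="0 0 0 0 0 -0.08 1;0 0 0 0 0 -0.144 1;0 0 -0.0833 0.104 0.066 -0.144 1;0 0 -0.1667 0.208 0.13 -0.144 1;0 0 -0.25 0.312 0.196 -0.144 1;0 0 -0.3167 0.416 0.262 -0.144 1;0 0 -0.3167 0.52 0.326 -0.144 1;0 0 -0.3167 0.624 0.392 -0.144 1")

```text
time: 18.23
eef_pos: [0.594, 0.0841, 0.15]
tcp_rot: [0.439, 0.898, 0.0, 0.001]
contact_force: [1.1, -0.3, -0.4]
opening: 0.999
finger_force: 0.0
```

```bash
python3 -c "
from h import *
go(647.3,167.9,90,37.9)"
```

```text
turn [ 0.  0. -0.] shift [33.5 93.5 60. ] q6 -0.69 t 18.23
```

In the tool's units: 88 mm is 0.176, 60 mm is 0.12.

Request:
send_rows(rows="0 0 0 0.036 0.1 0 1;0 0 0 0.064 0.176 0.04 1;0 0 0 0.064 0.176 0.12 1;0 0 0 0.064 0.176 0.12 1;0 0 0 0.064 0.176 0.12 1")

```text
time: 18.85
eef_pos: [0.6432, 0.1612, 0.0907]
tcp_rot: [0.44, 0.898, 0.0, 0.0]
contact_force: [0.4, 0.1, -1.0]
opening: 1.002
finger_force: 0.0
```

```bash
python3 -c "
from h import *
p=shot('wrist');r=seg(p,proj(p,[.6473,.1679,.016]),.016,90,None,2);print(r[:5])
go(647.3,167.9,23,37.9)
p=shot('top');r=seg(p,(366,257),.030,24);cv2.imwrite('pics/t3.png',cv2.resize(r[5],(392,392))[:,:,::-1])"
```

```text
(array([647.7, 164.3]), array([64.6, 65.3]), 38.6, array([647.6, 164.4]), array([75.3, 75.9]))
turn [ 0.1  0.1 -0.1] shift [ 3.4  6.7 68.6] q6 -0.57 t 18.9
```

View pics/t3.png

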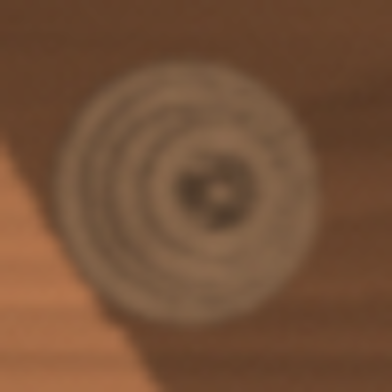

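The ring tower is complete. Grasping the large slab.

In the tool's units: 68 mm is 0.136, 2.4 mm is 0.0048.

Request:
send_rows(rows="0 0 0 0.0048 0.012 0.06 1;0 0 0 0.0048 0.012 0.11 1;0 0 0 0.0048 0.012 0.128 1;0 0 0 0.0048 0.012 0.136 1;0 0 0 0.0048 0.012 0.136 1;0 0 0 0.0048 0.012 0.136 0.4;0 0 0 0.0048 0.012 0.136 0.2;0 0 0 0.0048 0.012 0.136 0.2")

```text
time: 19.95
eef_pos: [0.647, 0.1672, 0.023]
tcp_rot: [0.439, 0.898, 0.001, 0.001]
contact_force: [-0.9, -0.0, 5.0]
opening: 0.739
finger_force: 34.4
```

Request:
send_rows(rows="0 0 0 0 0 0 0.2;0 0 0 0 0 0 0.2;0 0 0 0 0 0 0.2")

```text
time: 20.32
eef_pos: [0.647, 0.1672, 0.023]
tcp_rot: [0.439, 0.898, 0.001, 0.001]
contact_force: [-0.5, -0.9, 5.7]
opening: 0.737
finger_force: 34.5
```

```bash
python3 -c "
from h import *
go(394.2,244,120,11.6)"
```

```text
turn [ 0.1  0.  26.3] shift [ 215.7 -152.2  -97.5] q6 -0.56 t 20.32
```

In the tool's units: 215.5 mm is 0.431, -152 mm is -0.304, 26.3 degrees is 0.2192.

Request:
send_rows(rows="0 0 0 0 0 -0.1 0.2;0 0 0 0 0 -0.194 0.2;0 0 0.075 0.09 -0.064 -0.194 0.2;0 0 0.15 0.18 -0.128 -0.194 0.2;0 0 0.2192 0.27 -0.192 -0.194 0.2;0 0 0.2192 0.36 -0.254 -0.194 0.2;0 0 0.2192 0.431 -0.304 -0.194 0.2;0 0 0.2192 0.431 -0.304 -0.194 0.2")

```text
time: 21.32
eef_pos: [0.3903, 0.2441, 0.1173]
tcp_rot: [0.631, 0.776, -0.001, -0.001]
contact_force: [0.2, -0.3, -0.8]
opening: 0.741
finger_force: 33.8
```

Request:
send_rows(rows="0 0 0 0 0 0 0.2;0 0 0 0 0 0 0.2")

```text
time: 21.58
eef_pos: [0.3951, 0.2436, 0.1189]
tcp_rot: [0.633, 0.775, 0.0, 0.0]
contact_force: [0.7, -0.3, -0.4]
opening: 0.739
finger_force: 33.8
```

```bash
python3 -c "
from h import *
go(394.2,244,38,11.6)
p=shot('wrist','w5.png');z=ctrl.get_state()['eef_pos'][2]-.023+.016;print(proj(p,[.3942,.244,z]))
E=np.radians(11.6);d=np.array([np.cos(E),np.sin(E),0]);
n=np.array([-d[1],d[0],0])
c=np.array([.3942,.2445,.014]);print([np.round(proj(p,c+.042*(a*d+b*n))) for a,b in((1,1),(-1,1),(-1,-1),(1,-1))])"
```

```text
turn [ 0.1 -0.  -0.1] shift [ 0.6 -0.8 80.9] q6 0.13 t 21.57
[280.87262715 292.8951066 ]
[array([344., 158.]), array([219., 158.]), array([226., 269.]), array([337., 268.])]
```

View pics/w5.png

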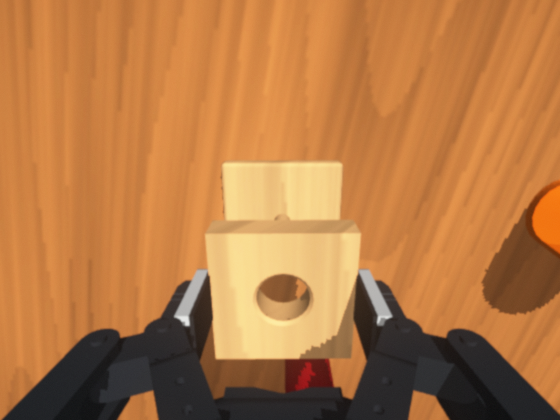

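Base (columns 223–342, edge row 162) and slab (columns 207–359) are parallel and share the centre column. Lowering.

In the tool's units: 81 mm is 0.162, 76 mm is 0.152.

Request:
send_rows(rows="0 0 0 0 -0.0016 0.05 0.2;0 0 0 0 -0.0016 0.09 0.2;0 0 0 0 -0.0016 0.13 0.2;0 0 0 0 -0.0016 0.152 0.2;0 0 0 0 -0.0016 0.162 0.2;0 0 0 0 -0.0016 0.162 0.2;0 0 0 0 -0.0016 0.162 0.6;0 0 0 0 -0.0016 0.162 1")

```text
time: 22.62
eef_pos: [0.3934, 0.2438, 0.0382]
tcp_rot: [0.632, 0.775, 0.001, 0.0]
contact_force: [0.5, 0.4, 0.7]
opening: 0.978
finger_force: 0.0
```

```bash
python3 -c "
from h import *
go(394.2,244,130,11.6);go(612.4,-123.8,130,20.4)"
```

```text
turn [ 0.1 -0.  -0. ] shift [ -0.    1.  -91.8] q6 0.13 t 22.62
turn [ 0.1 -0.  -8.8] shift [-404.1  140.9  -91.7] q6 0.13 t 22.62
```

In the tool's units: -330 mm is -0.66, -275 mm is -0.55, -9 degrees is -0.075.

Request:
send_rows(rows="0 0 0 0 0 -0.09 1;0 0 0 0 0 -0.184 1;0 0 -0.075 -0.11 0.038 -0.184 1;0 0 -0.075 -0.22 0.076 -0.184 1;0 0 -0.075 -0.33 0.114 -0.184 1;0 0 -0.075 -0.44 0.152 -0.184 1;0 0 -0.075 -0.55 0.19 -0.184 1;0 0 -0.075 -0.66 0.228 -0.184 1")

```text
time: 23.62
eef_pos: [0.5718, -0.0585, 0.13]
tcp_rot: [0.57, 0.822, 0.0, 0.0]
contact_force: [0.3, 0.2, 0.3]
opening: 1.001
finger_force: 0.0
```

```bash
python3 -c "
from h import *
go(612.4,-123.8,90,20.4)"
```

```text
turn [0.1 0.  0.2] shift [-75.4  15.1  40.1] q6 -0.64 t 23.62
```

In the tool's units: -72 mm is -0.144, -50 mm is -0.1.

Request:
send_rows(rows="0 0 0 -0.1 0.022 0 1;0 0 0 -0.144 0.028 0.04 1;0 0 0 -0.144 0.028 0.08 1;0 0 0 -0.144 0.028 0.08 1;0 0 0 -0.144 0.028 0.08 1")

```text
time: 24.25
eef_pos: [0.6088, -0.1179, 0.0896]
tcp_rot: [0.569, 0.822, -0.0, -0.0]
contact_force: [0.1, -0.0, 0.4]
opening: 0.998
finger_force: 0.0
```

```bash
python3 -c "
from h import *
p=shot('wrist');r=seg(p,proj(p,[.6124,-.1228,.016]),.016,75,None,2);print(r[:5])
go(612.4,-123.8,29,20.4)
p=shot('top');r=seg(p,(177,257),.030,25,'t4a.png');print(r[:3])
r=seg(p,(177,257),.030,25);cv2.imwrite('pics/t4.png',cv2.resize(r[5],(392,392))[:,:,::-1])"
```

```text
(array([ 612.7, -125.8]), array([48.2, 48.7]), 20.4, array([ 612.7, -125.8]), array([56.4, 56.6]))
turn [0.  0.  0.3] shift [-6.4  0.9 61.2] q6 -0.72 t 24.3
(array([394.1, 242.1]), array([82.6, 82.4]), 11.6)
```

View pics/t4.png

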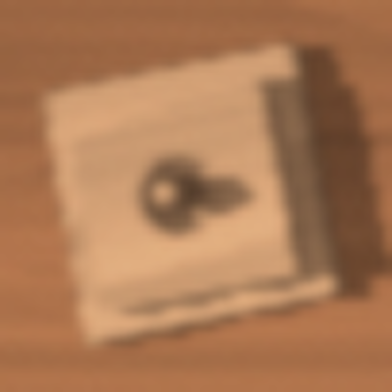

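The large slab lies flat, parallel to its base. Grasping the small slab.

In the tool's units: 61 mm is 0.122, 57 mm is 0.114, 0.3 degrees is 0.0025.

Request:
send_rows(rows="0 0 0.0025 -0.012 0.002 0.05 1;0 0 0.0025 -0.012 0.002 0.096 1;0 0 0.0025 -0.012 0.002 0.114 1;0 0 0.0025 -0.012 0.002 0.122 1;0 0 0.0025 -0.012 0.002 0.122 0.5;0 0 0.0025 -0.012 0.002 0.122 0;0 0 0.0025 -0.012 0.002 0.122 -0.2;0 0 0.0025 -0.012 0.002 0.122 -0.2")

```text
time: 25.35
eef_pos: [0.6133, -0.1248, 0.0299]
tcp_rot: [0.572, 0.821, 0.0, 0.001]
contact_force: [0.6, 0.0, 5.9]
opening: 0.548
finger_force: 31.8
```

Request:
send_rows(rows="0 0 0 0 0 0 -0.2;0 0 0 0 0 0 -0.2;0 0 0 0 0 0 -0.2;0 0 0 0 0 0 -0.2")

```text
time: 25.85
eef_pos: [0.6133, -0.1248, 0.0299]
tcp_rot: [0.572, 0.821, 0.0, 0.001]
contact_force: [-0.1, 0.1, 5.8]
opening: 0.55
finger_force: 31.9
```

```bash
python3 -c "
from h import *
go(394.2,243.5,130,11.6)"
```

```text
turn [0.1 0.1 8.7] shift [ 421.3  -77.7 -100.8] q6 -0.72 t 25.85
```

In the tool's units: 340 mm is 0.68, -100 mm is -0.2, 8.7 degrees is 0.0725.

Request:
send_rows(rows="0 0 0 0 0 -0.1 -0.2;0 0 0 0 0 -0.2 -0.2;0 0 0.0725 0.11 -0.02 -0.2 -0.2;0 0 0.0725 0.224 -0.042 -0.2 -0.2;0 0 0.0725 0.34 -0.062 -0.2 -0.2;0 0 0.0725 0.456 -0.084 -0.2 -0.2;0 0 0.0725 0.572 -0.106 -0.2 -0.2;0 0 0.0725 0.68 -0.126 -0.2 -0.2")

```text
time: 26.85
eef_pos: [0.4336, 0.1739, 0.128]
tcp_rot: [0.632, 0.775, -0.0, -0.0]
contact_force: [0.4, 0.3, -0.5]
opening: 0.549
finger_force: 31.4
```

Request:
send_rows(rows="0 0 0 0.09 -0.016 0 -0.2;0 0 0 0.162 -0.03 0 -0.2;0 0 0 0.162 -0.03 0 -0.2;0 0 0 0.162 -0.03 0 -0.2;0 0 0 0.162 -0.03 0 -0.2")

```text
time: 27.48
eef_pos: [0.4048, 0.248, 0.1284]
tcp_rot: [0.633, 0.774, -0.0, -0.0]
contact_force: [0.3, 0.6, 0.3]
opening: 0.549
finger_force: 31.4
```

```bash
python3 -c "
from h import *
go(394.2,243.5,60.8,11.6)
shot('wrist','w6.png')"
```

```text
turn [-0.   0.  -0.1] shift [ -2.3 -11.3  67.6] q6 0.14 t 27.48
```

View pics/w6.png

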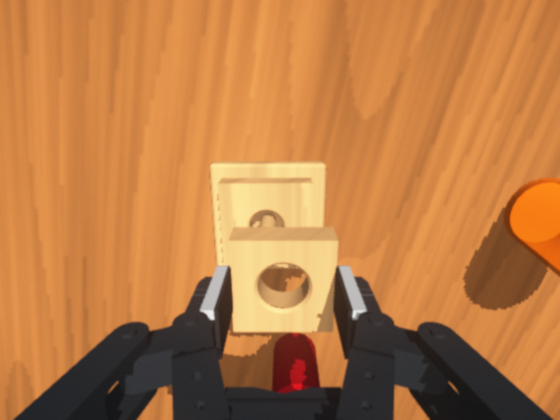

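The slab is parallel but 11 mm off sideways (slab column 284, post column 268), because I wrote the second half of the shift in the turned frame. I'll correct it and then look at the numbers before lowering.

In the tool's units: -11.3 mm is -0.0226, -2 mm is -0.004.

Request:
send_rows(rows="0 0 0 -0.004 -0.0226 0 -0.2;0 0 0 -0.004 -0.0226 0 -0.2;0 0 0 -0.004 -0.0226 0 -0.2")

```text
time: 27.9
eef_pos: [0.3937, 0.2445, 0.1287]
tcp_rot: [0.632, 0.775, 0.0, 0.0]
contact_force: [-0.2, 0.5, 0.2]
opening: 0.546
finger_force: 31.4
```

```bash
python3 -c "
from h import *
go(394.2,243.5,60.8,11.6)"
```

```text
turn [ 0. -0. -0.] shift [-1.1  0.2 67.9] q6 0.13 t 27.9
```

In the tool's units: 67.5 mm is 0.135, 65 mm is 0.13.

Request:
send_rows(rows="0 0 0 -0.002 0.0004 0.05 -0.2;0 0 0 -0.002 0.0004 0.09 -0.2;0 0 0 -0.002 0.0004 0.116 -0.2;0 0 0 -0.002 0.0004 0.13 -0.2;0 0 0 -0.002 0.0004 0.135 -0.2;0 0 0 -0.002 0.0004 0.135 -0.2;0 0 0 -0.002 0.0004 0.135 0.3;0 0 0 -0.002 0.0004 0.135 1")

```text
time: 28.9
eef_pos: [0.3945, 0.2439, 0.0616]
tcp_rot: [0.632, 0.775, 0.0, 0.0]
contact_force: [-0.3, 0.2, 0.2]
opening: 0.841
finger_force: 0.0
```

Request:
send_rows(rows="0 0 0 0 0 0 1;0 0 0 0 0 -0.08 1;0 0 0 0 0 -0.18 1;0 0 0 0.1 0 -0.24 1;0 0 0 0.22 0 -0.3 1;0 0 0 0.32 0 -0.3 1;0 0 0 0.32 0 -0.3 1;0 0 0 0.32 0 -0.3 1")

```text
time: 29.9
eef_pos: [0.3617, 0.4002, 0.2105]
tcp_rot: [0.632, 0.775, -0.001, 0.0]
contact_force: [0.3, 0.2, -0.3]
opening: 0.998
finger_force: 0.0
```

```bash
python3 -c "
from h import *
print(ctrl.get_state()['time'])
p=shot('top');q=shot('side')
a=cv2.resize(p['color'][120:290,90:400],(600,329));b=cv2.resize(q['color'][150:350,200:400],(500,500))
c=cv2.resize(p['color'][230:285,150:205],(270,270));d=cv2.resize(p['color'][230:285,338:393],(270,270))
o=np.zeros((600,800,3),np.uint8);o[:329,:600]=a;o[330:600,:270]=c;o[330:600,270:540]=d;o[330:590,540:800]=cv2.resize(b[:, :],(260,260))
cv2.imwrite('pics/f.png',o[:,:,::-1])"
```

```text
29.9
```

View pics/f.png

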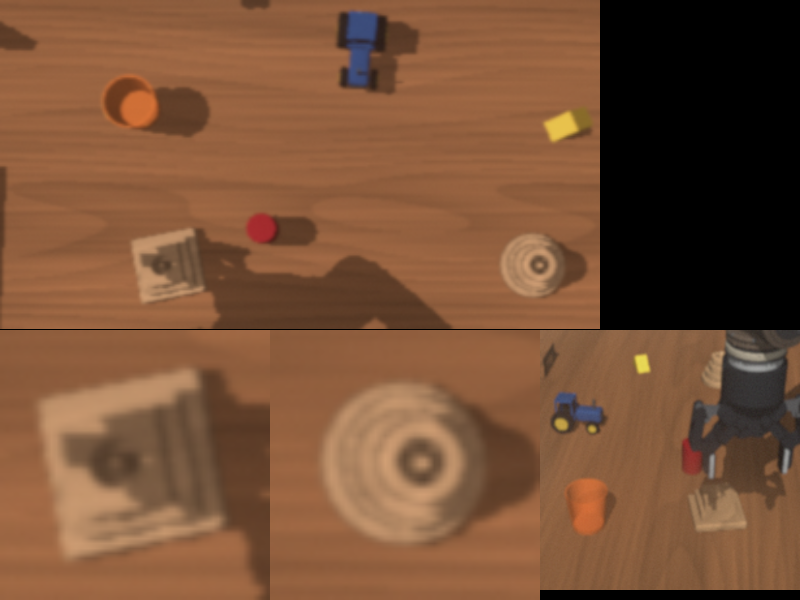

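```bash
python3 -c "
from h import *
print(ctrl.sign_off())"
```

```text
the job is handed in; nothing more can be done
None
```

I put both towers back together and handed the job in at about 30 s; the last pictures show the pieces stacked in order on both posts, with the tractor, cup and cylinder not visibly moved. The square tower was partly in shadow, so I checked the small slab's alignment only from that picture and the commanded pose.

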